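# Couple a tow coupler onto the ball of an assembly jig and latch it

## Task

Pick up the cart coupler by its square aluminium bar, gently lower its black socket over the steel ball of the blue jig until it is fully home with the bar lying level in the fork behind, and keep hold of the bar, the red latch still up, until it is home. The ball sits off-centre in the jig in an unmeasured direction, so find it by feel or by eye. Then let go, press the red latch lever all the way down and leave the coupler locked, never bearing on the jig with more than about 25 N on top of the coupler's own weight, and leave everything else on the bench undisturbed.

Things in the scene. Friction and masses are not known exactly. Their poses are not given: they have to be found in the camera images.
- jig: blue base plate fixed to the bench, 290 x 90 x 12 mm, from x = -235 to +55 mm. Origin on the bench surface, on the turning axis of the ball stud's flange (60 mm across, top 20 mm above the bench); x along the plate, from fork to ball; z up. Rigid. The steel ball (40 mm, 20 mm neck) has its centre 60 mm above the bench, always 10 mm off this axis, in a direction that varies and is not measured.
- fork (a point): on the jig, 190 mm behind its origin: middle of the flat floor of the aluminium fork, 42 mm above the bench, on which the coupler's bar comes to lie. The floor is 26 mm long (jig x) and 62 mm wide between cheeks 16 mm high. Axes as the jig's.
- coupler: loose cart coupler, 0.6 to 0.9 kg, lying on the bench, origin 18 mm up. Origin: centre of the socket, where the ball's centre is when home (then 60 mm above the bench, level); x to the nose, away from the bar; z up. Black round head 55 mm wide, 43 mm bore open below; flat rim 18 mm below the origin, no lead-in; inner roof 20 mm, top 29 mm above it. Centre of mass near x = -110 mm.
- bar_grip (a point): on the coupler, at x = -135, z = +6 mm: good place to grip the bar across (clear of the raised latch), 24 mm above the bar's underside. Bar 30 x 30 mm, from coupler x = -44 to -215 mm, underside 18 mm below and top 12 mm above the coupler's origin; steel end plate 44 x 44 mm at x = -219 mm. Axes as the coupler's.
- latch (a joint): angle of the red latch lever on the coupler, rad: 0 fully up, 0.87 all the way down (hard stop). Friction holds it where it is left; about 4 N at its pad moves it. Hinge crosswise at coupler x = -34, z = +26 mm; the lever is 74 mm long, 24 wide, 8 thick, leaning back over the bar at 0.87 minus this value above the bar. Its pawl swings under the ball, and jams on it if the socket is not home.
- latch_pad (a point): point to press, on the middle of the lever's upper face, 58 mm from the hinge; moves with the lever. With the lever down it is at coupler x = -92, z = +30 mm.
- spare_stud: bystander: loose spare steel ball stud, 56 mm wide, 68 mm high; origin under its middle
- grease_tin: bystander: yellow tin, 68 mm wide, 70 mm high; origin under its middle
- wrench: bystander: steel wrench lying on the bench; origin under its middle
- screwdriver: bystander: screwdriver lying on the bench; origin under its middle
- spare_cup: bystander: loose black socket cup, 55 mm wide, 46 mm high, mouth up; origin under its middle
- bolt_tray: bystander: yellow tray of bolts, 110 x 80 x 35 mm; origin under its middle
- pin_block: bystander: wooden block 70 x 50 x 30 mm with two steel pins, 70 mm high in all; origin under its middle

How it is judged:
By the outcome, as a careful person would: the job done as asked, in the order asked, and still so for the second after the job is handed in, with the robot touching nothing.
It also fails if it takes over 72 s, if anything falls off the work surface, if the arm or the gripper's body presses on something with over 40 N, if the wrist force passes 120 N, or if a joint passes its speed limit or range.

## Robot

A 7-joint arm with a two-finger parallel gripper is mounted at the origin on the work surface. World frame = base frame: x ahead of the robot, y to its left, z up, the work surface at z = 0. Lengths are in m, angles in rad, forces in N, time in s.
With the tool pointing down it reaches from about 0.425 to 0.925 m from the base axis. Payload 6.8 kg.
Tool frame: the origin (TCP) lies midway between the tips of the shut fingers; the grasp point (between the pads) lies 19 mm behind it; z points along the fingers, y is the line along which they close (so a half turn about z gives the same grasp; the last joint's range is limited). The gripper opens to 85 mm and grips with 20 to 120 N. Pads are 22 mm wide; open, the fingers measure 114 mm over their backs; the gripper's body (76 mm by 85 mm) begins 54 mm behind the grasp point. The pads swing forward as they close: fully open they stand 13 mm farther back than shut.
Start: joints at [-1.272, 0.477, 0.022, 1.555, -0.011, 1.109, -0.083], TCP at [0.267, 0.62, 0.231] pointing down, gripper open.
Joint ranges: [-2.96, 2.96], [-0.34, 2.1], [-1.41, 1.46], [0.24, 2.44], [-1.37, 4.51], [0.17, 1.92], [-2.96, 2.96]. Speed limits (rad/s): [2.39, 2.39, 3.14, 3.14, 3.14, 3.14, 3.14].

## Interface

Orientations are given as a unit quaternion [w, x, y, z].
In Python, from station import * gives the robot as it stands.
- The arm moves only by the shell command python3 -m creep 'ROWS' [FORCE]. ROWS is JSON, a list of rows, each a list of 7 numbers: the gripper command: -1 is shut, 1 is fully open, values between are in proportion, then the shift along the world's x, y, z in mm, then the turn, a rotation vector about the world's x, y, z in rad. A call has 1 to 5 rows; each row shifts and turns the commanded pose from where the row before left it; what a row does not reach is not made up. A row lasts 1/8 s, in which the tool goes at most 62.5 mm and 10.7 degrees, less where a joint would pass 70% of its speed; a pose out of reach is approached as far as the arm can. A call is refused whole if a number of a shift passes 62.5 or a number of a turn 0.188, either way. A call with a gripper value outside its range is refused whole. The fingers move at their own pace and stop on an object; FORCE is the grip in N (left out, the last holds). Time passes only in rows, so rows that do not move let the fingers close. It gives the time, the measured TCP pose, the force, the opening and the grip force at its end, in the units of the state.
- get_obs(): the state, without advancing time (a new reading comes with each control period).
- read_camera(name): name is "side" or "top" or "wrist"; returns (picture, depth): 480x640x3 uint8, red, green, blue; 480x640 float32, m along the optical axis (not along the pixel's ray), 0 where there is no reading.
- camera_params(name): a dict with "intrinsics" (3x3 intrinsics, pixels), "cam_to_world" (4x4, takes a point from camera to world coordinates); the wrist camera has in their place "mount" (4x4, takes a point from camera to tool coordinates, whose origin is the TCP and whose axes are the flange's). Camera axes: x right, y up, looking along -z (the intrinsics and any distortion apply to the point x, -y, -z); pixel columns grow to the right and rows downward; lengths in m; the calibration is good to about 2 mm. A picture is of the moment at which its call begins: read the wrist's pose just before it. camera_params takes no time and is no camera call.
- hand_in(): hands the job in; it is judged then, once.
The state is a dict: "t": time; "q": joint angles; "joint_vel": joint speeds; "joint_torque": joint torques, N m; "eef_pos": TCP position; "tool_rot": TCP orientation; "contact_force": force on the tool from outside, world axes, zero at the start; "torque": the same for the moment, N m; "gripper_width": opening from 0.0 (shut) to 1.0 (fully open); "grasp_force": force on a finger pad.
Only numpy, scipy, OpenCV 4.12 (cv2) and the standard library are available. Lean on these libraries where they do the work, as an engineer would, in place of code of your own. Each camera call takes 0.05 s, during which the arm holds its last target. There are 200 camera calls.

## Working session

There is one attempt and no reset: what is moved stays moved. The work goes in short steps, Python scripts to look and compute and a shell command to move; the robot and the scene stay as the last step left them, time stands still between calls to the robot, and variables do not carry over. Pictures are saved under pics/ and viewed, at most 10 in all, crops included, and the job is handed in when it is done.

```bash
ls; mkdir -p pics
cat > h.py <<'E'
from station import *
import numpy as np, cv2
from scipy.spatial.transform import Rotation as R
def cam(name):
    o=get_obs(); p,d=read_camera(name); c=camera_params(name); K=np.array(c["intrinsics"])
    if name=="wrist":
        q=o["tool_rot"]; T=np.eye(4); T[:3,:3]=R.from_quat([q[1],q[2],q[3],q[0]]).as_matrix(); T[:3,3]=o["eef_pos"]
        T=T@np.array(c["mount"])
    else: T=np.array(c["cam_to_world"])
    v,u=np.mgrid[:480,:640]
    X=np.stack([(u-K[0,2])/K[0,0]*d,-(v-K[1,2])/K[1,1]*d,-d],-1)
    W=X@T[:3,:3].T+T[:3,3]; W[d==0]=np.nan
    return p,d,W,K,T
def save(n,p): cv2.imwrite("pics/"+n,cv2.cvtColor(p,cv2.COLOR_RGB2BGR))
E
python3 - <<'E'
from h import *
o=get_obs(); print(o)
for n in ["top","side"]:
    p,d,W,K,T=cam(n); save(n+"1.png",p); np.savez("/tmp/"+n,p=p,W=W); c=camera_params(n); print({k:v for k,v in c.items()})
E
```

```text
pics
{'t': 0.0, 'q': array([-1.27211987,  0.47781238,  0.0223489 ,  1.55648104, -0.01151207,
        1.10928964, -0.08312671]), 'joint_vel': array([ 0.00018336, -0.00044323,  0.00010596,  0.00123669,  0.00048893,
       -0.00196085,  0.00110937]), 'joint_torque': array([ 1.19664503e-03, -5.96454120e+01,  1.60864245e+00, -2.81201506e+01,
        1.26033343e-02,  9.27218614e-03, -3.99417024e-05]), 'eef_pos': array([0.26684154, 0.61935666, 0.23030517]), 'tool_rot': array([-1.22577470e-04,  2.01998065e-01,  9.79385478e-01, -9.22981263e-04]), 'contact_force': array([ 0.11499494, -0.24274694, -0.37168444]), 'torque': array([-0.0403637 ,  0.00962603,  0.00350148]), 'grasp_force': 0.0, 'gripper_width': 1.000821349922813}
{'intrinsics': array([[454.87709423,   0.        , 315.01774534],
       [  0.        , 454.87709423, 244.0726614 ],
       [  0.        ,   0.        ,   1.        ]]), 'cam_to_world': array([[-0.01698473,  0.99676346, -0.07857562,  0.49784168],
       [-0.99955595, -0.01500279,  0.0257453 ,  0.0152592 ],
       [ 0.02448312,  0.078978  ,  0.99657566,  1.02483214],
       [ 0.        ,  0.        ,  0.        ,  1.        ]])}
{'intrinsics': array([[608.89562843,   0.        , 317.71708459],
       [  0.        , 608.89562843, 245.39595847],
       [  0.        ,   0.        ,   1.        ]]), 'cam_to_world': array([[ 0.83405621,  0.27305843, -0.47936345, -0.06664477],
       [-0.5516612 ,  0.40573991, -0.72872837, -0.93445131],
       [-0.00448854,  0.87224665,  0.48904564,  0.71148409],
       [ 0.        ,  0.        ,  0.        ,  1.        ]])}
```

View pics/top1.png

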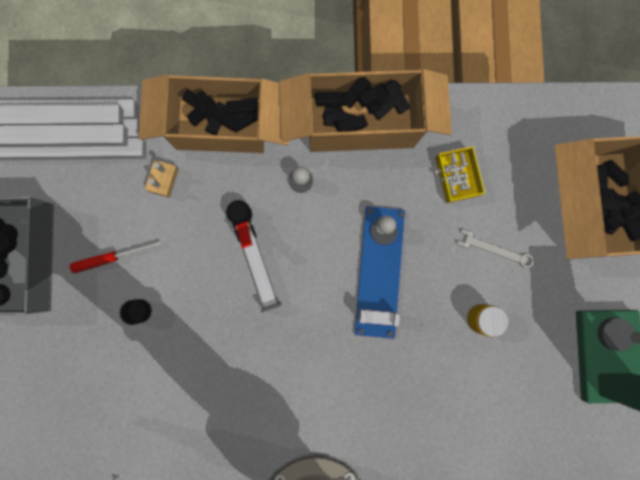

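View pics/side1.png

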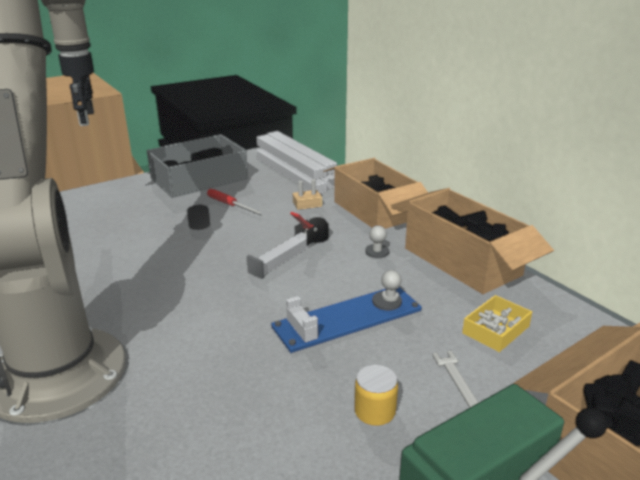

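The top view shows the coupler's head at (239,212) and its end plate at (268,304). The jig runs from (386,207) to (375,336), with its ball at about (386,226). Next I'll measure these.

```bash
cat > m.py <<'E'
from h import *
D={n:np.load(f"/tmp/{n}.npz") for n in ["top","side"]}
from scipy.optimize import least_squares
def fit(P,r=.02):
    f=lambda c:np.linalg.norm(P-c,axis=1)-r
    s=least_squares(f,P.mean(0)-[0,0,.01],loss='soft_l1',f_scale=.002); return s.x,np.sqrt(np.mean(s.fun**2)),len(P)
for n in D:
    p=D[n]["p"].astype(int);W=D[n]["W"]
    r,g,b=p[...,0],p[...,1],p[...,2]
    m=(b>r+50)&(b>g+30)&(abs(W[...,2]-.012)<.008)
    P=W[m][:,:2].astype(np.float32); rc=cv2.minAreaRect(P*1000); print(n,"plate z",np.median(W[m][:,2]),rc)
    box=cv2.boxPoints(rc)/1000; print(box.round(4).tolist())
    c=P.mean(0)
    near=(np.hypot(W[...,0]-c[0],W[...,1]-c[1])<.17)
    Pb=W[near&(W[...,2]>.066)&(W[...,0]>c[0])]; print("ball",fit(Pb))
    # fork
    f=near&(W[...,0]<c[0]-.04)&(W[...,2]>.035); print("fork mean",W[f].mean(0),f.sum(), np.percentile(W[f][:,2],[10,50,90]))
p=D["top"]["p"].astype(int);W=D["top"]["W"]
sub=np.zeros((480,640),bool); sub[195:315,222:285]=1
m=sub&(p.min(-1)>150)&(abs(W[...,2]-.03)<.012)
P=W[m]; print("bar n",m.sum(),P.mean(0),np.median(P[:,2])); print(cv2.minAreaRect((P[:,:2]*1000).astype(np.float32)), cv2.fitLine((P[:,:2]).astype(np.float32),cv2.DIST_HUBER,0,.01,.01).ravel())
h=sub&(p.max(-1)<60)&(W[...,2]>.03); P=W[h]; print("head",h.sum(),P.mean(0),np.percentile(P[:,2],[50,90]),cv2.minEnclosingCircle((P[:,:2]*1000).astype(np.float32)))
rd=sub&(p[...,0]>p[...,1]+80); print("red",W[rd].mean(0), np.percentile(W[rd][:,2],[5,95]))
E
python3 m.py
```

```text
top plate z 0.011475557986296847 ((515.1307373046875, -154.70700073242188), (87.94835662841797, 287.884521484375), 83.55517578125)
[[0.36719998717308044, -0.18219999969005585], [0.6531999707221985, -0.21459999680519104], [0.663100004196167, -0.12720000743865967], [0.37700000405311584, -0.09489999711513519]]
ball (array([ 0.61286754, -0.16403058,  0.05953728]), np.float64(0.0013223313820422472), 237)
fork mean [ 0.41457542 -0.14552091  0.04541627] 495 [0.03932377 0.04227418 0.05770298]
side plate z 0.012443538246803554 ((513.781005859375, -154.6744384765625), (95.2621078491211, 290.259033203125), 83.8764419555664)
[[0.3643999993801117, -0.186599999666214], [0.652999997138977, -0.2175000011920929], [0.6632000207901001, -0.12280000001192093], [0.37459999322891235, -0.09179999679327011]]
ball (array([ 0.61405756, -0.16185616,  0.06028025]), np.float64(0.0017063411431942589), 188)
fork mean [ 0.41295808 -0.14510573  0.04710752] 584 [0.03952441 0.04403887 0.05821933]
bar n 754 [0.51634713 0.11234307 0.0292199 ] 0.029281279061585952
((523.6746826171875, 115.07977294921875), (145.7952117919922, 27.76701545715332), 18.267127990722656) [0.95509183 0.2963099  0.5163471  0.11234307]
head 493 [0.64481545 0.15413214 0.04494007] [0.04539531 0.04968548] ((635.9993896484375, 144.43545532226562), 44.405494689941406)
red [nan nan nan] [nan nan]
```

```bash
python3 -c "
from station import *;print(camera_params('wrist'))"
python3 -m creep '[[1,29,-55.5,0,0,0,0.079],[1,29,-55.5,0,0,0,0.079],[1,29,-55.5,0,0,0,0.079],[1,29,-55.5,0,0,0,0.079],[1,29,-55.5,0,0,0,0.079]]' 
python3 -m creep '[[1,29,-55.5,0,0,0,0.079],[1,29,-55.5,0,0,0,0.079],[1,29,-55.5,0,0,0,0.079],[1,29,-55.5,0,0,0,0.079],[1,0,0,0,0,0,0]]'
python3 - <<'E'
from h import *
p,d,W,K,T=cam("wrist"); save("w1.png",p); np.savez("/tmp/w1",p=p,W=W); o=get_obs(); print(o["eef_pos"],o["tool_rot"],o["q"])
E
```

```text
{'intrinsics': array([[334.50353373,   0.        , 320.85043622],
       [  0.        , 334.50353373, 241.55841652],
       [  0.        ,   0.        ,   1.        ]]), 'mount': array([[ 1.65434399e-04,  9.57688443e-01,  2.87806913e-01,
         7.26105371e-02],
       [ 9.99999981e-01, -1.29351250e-04, -1.44389163e-04,
        -8.83503752e-04],
       [-1.01051649e-04,  2.87806931e-01, -9.57688446e-01,
        -1.40186773e-01],
       [ 0.00000000e+00,  0.00000000e+00,  0.00000000e+00,
         1.00000000e+00]])}
t: 0.72
eef_pos: [0.4124, 0.3408, 0.2311]
tool_rot: [-0.0, 0.005, 1.0, -0.0]
contact_force: [1.4, 0.2, -0.3]
gripper_width: 0.996
grasp_force: 0.0
t: 1.35
eef_pos: [0.5294, 0.115, 0.2312]
tool_rot: [0.0, -0.147, 0.989, -0.001]
contact_force: [-1.0, 1.4, -0.6]
gripper_width: 1.003
grasp_force: 0.0
[0.52815279 0.11854295 0.2310029 ] [-2.79999205e-04 -1.48616176e-01  9.88894851e-01 -3.57728016e-04] [-0.44868494  0.25723605  0.13422194  1.883906   -0.03965     1.00369427
  1.57163511]
```

View pics/w1.png

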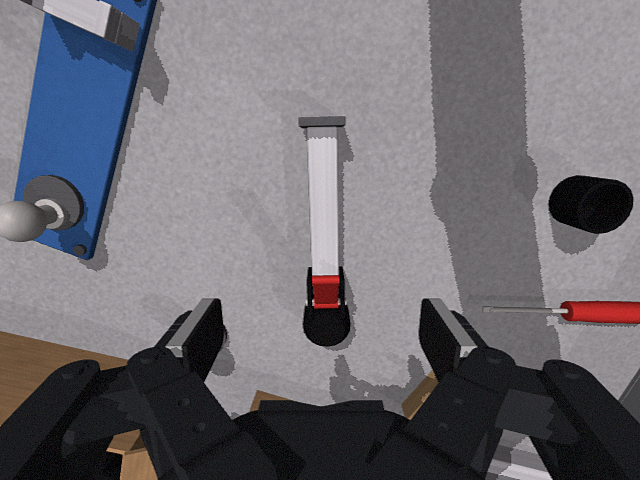

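The wrist view shows the coupler with its end plate at (322,121), red latch at (326,291) and head at (326,325). The jig's ball is at (20,221). I'll measure the coupler pose from this view.

Run:
```python
from h import *
D=np.load("/tmp/w1.npz");p=D["p"].astype(int);W=D["W"]
sub=np.zeros((480,640),bool); sub[110:350,295:352]=1
bar=sub&(p.min(-1)>170)&(abs(W[...,2]-.03)<.005)
P=W[bar]; print(bar.sum(),P.mean(0)); vx,vy,x0,y0=cv2.fitLine(P[:,:2].astype(np.float32),cv2.DIST_HUBER,0,.01,.01).ravel()
if vx<0: vx,vy=-vx,-vy
print("dir",np.degrees(np.arctan2(vy,vx)),x0,y0)
rc=cv2.minAreaRect((P[:,:2]*1000).astype(np.float32)); print(rc)
u=np.array([vx,vy]); n=np.array([-vy,vx]); o=np.array([x0,y0])
S=W[sub]; C=p[sub]; s=(S[:,:2]-o)@u; l=(S[:,:2]-o)@n
ok=(S[:,2]>.02)
print("all s range",np.nanpercentile(s[ok],[.3,99.7]))
ep=ok&(s<s[ok].min()+.02); print("endplate s",s[ep].min(), "l",np.percentile(l[ep],[1,99]),"z",S[ep,2].max())
hd=(C.max(-1)<60)&(S[:,2]>.044)&(S[:,2]<.05); print("headtop s",np.percentile(s[hd],[1,99]),"l",np.percentile(l[hd],[1,99]))
hc,hr=cv2.minEnclosingCircle(np.stack([s[hd],l[hd]],1).astype(np.float32)*1000);print(hc,hr)
e=s[ep].min(); 
for nm,s0 in [("from end -223",e+.223),("from head",hc[0]/1000)]:
    og=o+u*s0; g=og-.135*u; print(nm,"origin",og,"grip",g)
rd=(C[:,0]>C[:,1]+80)&(S[:,2]>.03); print("red z",np.percentile(S[rd,2],[2,98]),"s",np.percentile(s[rd],[2,98]))
```

```text
3669 [0.52077974 0.1134259  0.02769251]
dir 18.322645 0.5207797 0.113425896
((524.63623046875, 114.50841522216797), (145.49598693847656, 28.42593002319336), 18.184650421142578)
all s range [-0.08632749  0.15444554]
endplate s -0.0867653680835055 l [-0.02103025  0.02022222] z 0.0435863323800752
headtop s [0.07345921 0.1543253 ] l [-0.01998157  0.01971974]
(112.27459716796875, -0.5276931524276733) 43.528079986572266
from end -223 origin [0.65010744 0.15625367] grip [0.52195176 0.11381402]
from head origin [0.62736213 0.1487214 ] grip [0.49920645 0.10628176]
red z [0.04735762 0.0973135 ] s [0.05058696 0.10586583]
```

```bash
python3 -m creep '[[1,-4,-3,-55,0,0,0.02],[1,-3,-2,-55,0,0,0],[1,0,0,-50,0,0,0],[1,0,0,-40,0,0,0],[1,0,0,0,0,0,0]]'
python3 -m creep '[[1,0,0,-15,0,0,0],[1,0,0,-11,0,0,0],[1,0,0,0,0,0,0]]'
```

```text
t: 2.02
eef_pos: [0.5174, 0.1173, 0.0287]
tool_rot: [-0.003, -0.162, 0.987, -0.0]
contact_force: [-0.5, -0.4, 0.9]
gripper_width: 0.996
grasp_force: 0.0
t: 2.4
eef_pos: [0.5205, 0.1165, 0.0052]
tool_rot: [-0.0, -0.161, 0.987, 0.0]
contact_force: [-0.1, 0.4, 0.1]
gripper_width: 1.0
grasp_force: 0.0
```

```bash
python3 -m creep '[[1,0,-3,0,0,0,0],[0.2,0,0,0,0,0,0],[-1,0,0,0,0,0,0],[-1,0,0,0,0,0,0],[-1,0,0,0,0,0,0]]' 80
python3 -m creep '[[-1,0,0,0,0,0,0],[-1,0,0,0,0,0,0],[-1,0,0,0,0,0,0]]'
```

```text
t: 3.02
eef_pos: [0.5208, 0.1138, 0.0058]
tool_rot: [0.0, -0.162, 0.987, 0.0]
contact_force: [-1.1, 1.2, 5.1]
gripper_width: 0.333
grasp_force: 80.9
t: 3.4
eef_pos: [0.5208, 0.1138, 0.0058]
tool_rot: [0.0, -0.161, 0.987, 0.0]
contact_force: [-1.4, 0.3, 5.2]
gripper_width: 0.332
grasp_force: 80.8
```

```bash
python3 -m creep '[[-1,0,0,10,0,0,0],[-1,0,0,25,0,0,0],[-1,0,0,35,0,0,0],[-1,0,0,40,0,0,0],[-1,0,0,0,0,0,0]]'
python3 -m creep '[[-1,-8,-45,10,0,0,-0.072],[-1,-8,-45,10,0,0,-0.072],[-1,-8,-45,0,0,0,-0.072],[-1,-8,-45,0,0,0,-0.072],[-1,-6,-45,0,0,0,-0.072]]'
python3 -m creep '[[-1,-5,-37,0,0,0,-0.07],[-1,0,0,0,0,0,0],[-1,0,0,0,0,0,0],[-1,0,0,0,0,0,0]]'
cat > look.py <<'E'
from h import *
import sys
tag=sys.argv[1]
o=get_obs(); print(o["eef_pos"],o["tool_rot"],o["contact_force"],o["torque"])
for n in ["top","side"]:
    p,d,W,K,T=cam(n); save(f"{n}{tag}.png",p); np.savez(f"/tmp/{n}{tag}",p=p,W=W,K=K,T=T)
a=cv2.imread(f"pics/top{tag}.png")[140:380,280:480]; b=cv2.imread(f"pics/side{tag}.png")[180:380,230:450]
a=cv2.resize(a,None,fx=2,fy=2,interpolation=cv2.INTER_CUBIC); b=cv2.resize(b,None,fx=1.8,fy=1.8,interpolation=cv2.INTER_CUBIC)
im=np.zeros((480,796,3),np.uint8); im[:,:400]=a; im[:360,400:796]=b[:360,:396]; cv2.imwrite(f"pics/c{tag}.png",im)
E
python3 look.py 2
```

```text
t: 4.03
eef_pos: [0.5221, 0.1137, 0.1176]
tool_rot: [0.002, -0.161, 0.987, 0.0]
contact_force: [0.8, 0.3, -9.1]
gripper_width: 0.335
grasp_force: 80.5
t: 4.65
eef_pos: [0.4802, -0.1127, 0.1334]
tool_rot: [-0.002, 0.019, 1.0, 0.0]
contact_force: [0.7, 1.2, -8.0]
gripper_width: 0.336
grasp_force: 80.8
t: 5.15
eef_pos: [0.4772, -0.1472, 0.1345]
tool_rot: [-0.001, 0.052, 0.999, 0.0]
contact_force: [0.1, -0.4, -7.6]
gripper_width: 0.334
grasp_force: 81.1
[ 0.47718546 -0.14724414  0.13447618] [-8.35104970e-04  5.17683499e-02  9.98658728e-01  2.93958715e-04] [ 0.12212984 -0.40076731 -7.60933074] [ 0.03104717  0.05820116 -0.03718689]
```

View pics/c2.png

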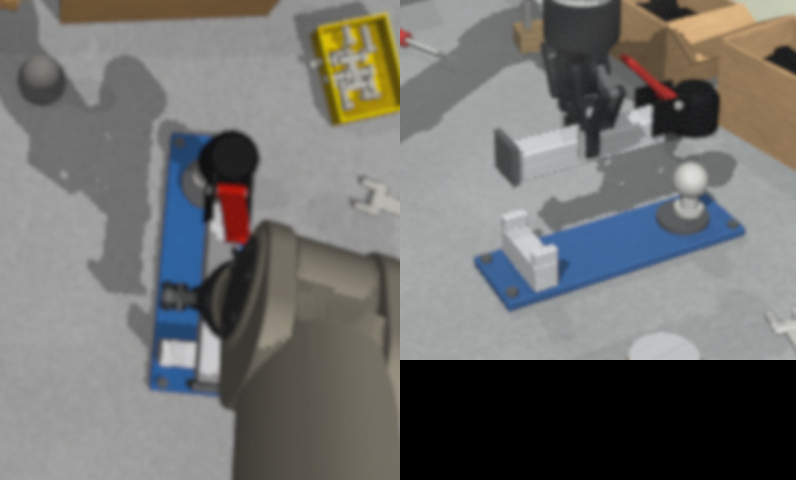

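The composite shows the coupler held level over the jig. In the top crop the head is at (228,158); in the side crop it is at (695,108), with the ball below at (690,180). Now I'll fit the head cylinder against the ball.

```bash
cat > hd.py <<'E'
from h import *
import sys
from scipy.optimize import least_squares
tag=sys.argv[1]; o=get_obs(); e=o["eef_pos"]; q=o["tool_rot"]
a,b=q[1],q[2]; u=-np.array([a*a-b*b,2*a*b]); n=np.array([-u[1],u[0]]); print("yaw",np.degrees(np.arctan2(u[1],u[0])))
oz=e[2]+.012
for nm in ["side","top"]:
    D=np.load(f"/tmp/{nm}{tag}.npz"); p=D["p"].astype(int); W=D["W"]
    dark=p.max(-1)<75
    s=(W[...,:2]-e[:2])@u; l=(W[...,:2]-e[:2])@n; z=W[...,2]-oz
    m=dark&(s>.085)&(s<.19)&(abs(l)<.045)&(z>-.025)&(z<.04)
    P=np.stack([s[m],l[m],z[m]],1)
    print(nm,"head pts",m.sum(),"s",np.percentile(P[:,0],[1,99]),"l",np.percentile(P[:,1],[1,99]),"z",np.percentile(P[:,2],[1,50,99]))
    # wall points
    w=P[(P[:,2]<.018)&(P[:,2]>-.016)&(P[:,0]>.11)]
    if len(w)>30:
        f=lambda c:np.hypot(w[:,0]-c[0],w[:,1]-c[1])-.0275
        r=least_squares(f,[.136,0],loss='soft_l1',f_scale=.001); print(" cyl",r.x,np.sqrt(np.mean(r.fun**2)),len(w))
    for zz in [(.02,.032)]:
        t=P[(P[:,2]>zz[0])&(P[:,2]<zz[1])]
        if len(t)>5: print(" top: s",np.percentile(t[:,0],[0,1,99,100]),"l",np.percentile(t[:,1],[0,1,99,100]),len(t))
    ball=(W[...,2]>.063)&(W[...,2]<.09)&(np.hypot(W[...,0]-.613,W[...,1]+.163)<.03)&~dark
    B=W[ball]
    if len(B)>40:
        f=lambda c:np.linalg.norm(B-c,axis=1)-.02
        r=least_squares(f,[.613,-.163,.06],loss='soft_l1',f_scale=.001); print(" ball",r.x,len(B),"rel s,l",(r.x[:2]-e[:2])@u,(r.x[:2]-e[:2])@n)
    br=(p.min(-1)>120)&(abs(l)<.03)&(s>-.11)&(s<.09)&(abs(z-.012)<.006)
    print(" bar top z",np.median(W[br][:,2])-oz if br.any() else None,"l",np.percentile(l[br],[2,98]))
    for c in ([.6129,-.1640] if nm=="top" else [.6141,-.1619],): print(" ballprev rel",(np.array(c)-e[:2])@u,(np.array(c)-e[:2])@n)
E
python3 hd.py 2
```

```text
yaw -5.939473791472483
side head pts 894 s [0.085877   0.15297467] l [-0.02823501  0.0180902 ] z [-0.01523503  0.01830273  0.03499443]
 cyl [0.13586487 0.00114882] 0.0019046286551632997 302
 top: s [0.08519662 0.08577587 0.15472394 0.15741411] l [-0.02838629 -0.02578845  0.01849248  0.02035721] 365
 ball [ 0.61413565 -0.16217053  0.06042247] 224 rel s,l 0.13735046035181525 -0.0004950878769783659
 bar top z 0.012088505154703333 l [-0.01775192  0.0156794 ]
 ballprev rel 0.13728700647888237 -0.00022969710585764094
top head pts 734 s [0.08806253 0.15855339] l [-0.02207433  0.02609449] z [-0.01420327  0.02656898  0.03419001]
 cyl [ 0.13490384 -0.00153317] 0.0010559339489203572 71
 top: s [0.08648945 0.09194438 0.15810187 0.15960802] l [-0.02389321 -0.0223084   0.02269578  0.02446469] 567
 bar top z 0.010955989294157531 l [-0.00421836  0.0137298 ]
 ballprev rel 0.13631075191766884 -0.0024425968357515864
```

```bash
python3 -m creep '[[-1,1.3,-1.3,-15,0,0,-0.004],[-1,0,0,-15,0,0,0],[-1,0,0,-10,0,0,0],[-1,0,0,0,0,0,0],[-1,0,0,0,0,0,0]]'
python3 -m creep '[[-1,0,0,-2,0,0,0],[-1,0,0,-2,0,0,0],[-1,0,0,-2,0,0,0],[-1,0,0,-1,0,0,0],[-1,0,0,0,0,0,0]]'
python3 look.py 3; python3 hd.py 3
```

```text
t: 5.88
eef_pos: [0.4791, -0.1501, 0.0954]
tool_rot: [0.0, 0.055, 0.998, -0.0]
contact_force: [1.0, 0.0, -8.4]
gripper_width: 0.33
grasp_force: 80.9
t: 6.5
eef_pos: [0.4788, -0.1499, 0.0882]
tool_rot: [-0.0, 0.055, 0.998, 0.0]
contact_force: [-0.7, -1.0, -8.4]
gripper_width: 0.329
grasp_force: 81.0
[ 0.47880119 -0.14990356  0.0882092 ] [-1.09385897e-04  5.48847329e-02  9.98492691e-01  5.67107505e-06] [-0.65500701 -0.99477366 -8.42084137] [0.02430532 0.10781247 0.04785698]
yaw -6.291877560504665
side head pts 867 s [0.0858769  0.15320611] l [-0.02797314  0.01902992] z [-0.01550823  0.01880238  0.03494535]
 cyl [0.13591286 0.00126414] 0.001913957468721078 287
 top: s [0.08502438 0.08629103 0.15446514 0.15601006] l [-0.02817076 -0.02636544  0.01912011  0.02274526] 358
 ball [ 0.61580077 -0.16123598  0.07258729] 130 rel s,l 0.13730383299047305 0.00375788063483637
 bar top z 0.012409203038567893 l [-0.01776792  0.01586955]
 ballprev rel 0.13568607748506561 0.0029114620767444594
top head pts 662 s [0.08789262 0.16043296] l [-0.02212613  0.0256484 ] z [-0.01057095  0.02719472  0.03463833]
 cyl [ 0.13515124 -0.00178048] 0.001110013910597067 61
 top: s [0.0860999  0.09341474 0.15900233 0.16037967] l [-0.02470538 -0.02278031  0.02244102  0.02350311] 496
 bar top z 0.01143530121738072 l [-0.00398171  0.01359689]
 ballprev rel 0.13472345182893133 0.0006925993399705438
```

```bash
python3 -m creep '[[-1,0,2,0,0,0,0],[-1,0,0,0,0,0,0],[-1,0,0,-1,0,0,0],[-1,0,0,-1,0,0,0],[-1,0,0,0,0,0,0]]'
python3 -m creep '[[-1,0,0,-1,0,0,0],[-1,0,0,0,0,0,0]]'
python3 -m creep '[[-1,0,0,-1,0,0,0],[-1,0,0,0,0,0,0]]'
```

```text
t: 7.22
eef_pos: [0.4788, -0.1479, 0.0862]
tool_rot: [-0.0, 0.055, 0.998, 0.0]
contact_force: [-0.4, 0.1, -8.0]
gripper_width: 0.332
grasp_force: 81.0
t: 7.48
eef_pos: [0.4788, -0.1479, 0.0852]
tool_rot: [-0.0, 0.055, 0.998, 0.0]
contact_force: [-0.3, 0.2, -7.3]
gripper_width: 0.333
grasp_force: 81.0
t: 7.72
eef_pos: [0.4788, -0.1479, 0.0842]
tool_rot: [-0.0, 0.055, 0.998, 0.0]
contact_force: [0.3, -0.4, -7.6]
gripper_width: 0.333
grasp_force: 81.0
```

```bash
python3 -m creep '[[-1,0,0,-1.5,0,0,0],[-1,0,0,-1.5,0,0,0],[-1,0,0,0,0,0,0]]'
python3 -m creep '[[-1,0,0,-1.5,0,0,0],[-1,0,0,-1.5,0,0,0],[-1,0,0,0,0,0,0]]'
python3 -m creep '[[-1,0,0,-1.5,0,0,0],[-1,0,0,0,0,0,0]]'
python3 -m creep '[[-1,0,0,-1.5,0,0,0],[-1,0,0,0,0,0,0]]'
```

```text
t: 8.1
eef_pos: [0.4788, -0.1479, 0.0812]
tool_rot: [-0.0, 0.055, 0.998, 0.0]
contact_force: [0.4, -0.1, -7.1]
gripper_width: 0.334
grasp_force: 81.0
t: 8.48
eef_pos: [0.4788, -0.1479, 0.0782]
tool_rot: [-0.0, 0.055, 0.998, 0.0]
contact_force: [0.5, -1.0, -8.5]
gripper_width: 0.334
grasp_force: 81.0
t: 8.72
eef_pos: [0.4788, -0.1479, 0.0767]
tool_rot: [-0.0, 0.055, 0.998, 0.0]
contact_force: [0.3, 0.1, -8.0]
gripper_width: 0.335
grasp_force: 81.0
t: 8.98
eef_pos: [0.4788, -0.1479, 0.0752]
tool_rot: [-0.0, 0.055, 0.998, 0.0]
contact_force: [-1.1, 0.4, -9.0]
gripper_width: 0.333
grasp_force: 81.0
```

```bash
for i in 1 2; do python3 -m creep '[[-1,0,0,-1,0,0,0],[-1,0,0,0,0,0,0]]'|grep -E 'eef|force: \['; done
python3 -m creep '[[-1,0,0,-1,0,0,0],[-1,0,0,0,0,0,0]]'|grep -E 'eef|force: \['
```

```text
eef_pos: [0.4788, -0.1479, 0.0742]
contact_force: [1.1, 0.8, -7.9]
eef_pos: [0.4788, -0.1479, 0.0732]
contact_force: [-0.0, 0.2, -8.4]
eef_pos: [0.4788, -0.1479, 0.0722]
contact_force: [0.3, 0.4, -7.8]
```

```bash
python3 -m creep '[[-1,0,0,-1,0,0,0],[-1,0,0,0,0,0,0]]'|grep -E 'eef|force: \['
python3 -m creep '[[-1,0,0,-1,0,0,0],[-1,0,0,0,0,0,0]]'|grep -E 'eef|force: \['; python3 -c "
from station import *
print(get_obs()['torque'])"
```

```text
eef_pos: [0.4788, -0.1479, 0.0712]
contact_force: [-0.3, -0.3, -9.4]
eef_pos: [0.4788, -0.1479, 0.0702]
contact_force: [-0.3, 0.4, -8.5]
[0.02453203 0.11708933 0.00971372]
```

```bash
python3 -m creep '[[-1,0,0,-1,0,0,0],[-1,0,0,0,0,0,0]]'|grep -E 'eef|force: \['
python3 -m creep '[[-1,0,0,-1,0,0,0],[-1,0,0,0,0,0,0]]'|grep -E 'eef|force: \['
```

```text
eef_pos: [0.4788, -0.1479, 0.0692]
contact_force: [-1.4, 0.6, -8.2]
eef_pos: [0.4788, -0.1479, 0.0682]
contact_force: [-0.4, -0.3, -7.3]
```

```bash
python3 -m creep '[[-1,0,0,-1,0,0,0],[-1,0,0,0,0,0,0]]'|grep -E 'eef|force: \['
python3 -m creep '[[-1,0,0,-1,0,0,0],[-1,0,0,0,0,0,0]]'|grep -E 'eef|force: \['
```

```text
eef_pos: [0.4788, -0.1479, 0.0672]
contact_force: [0.5, 0.4, -8.0]
eef_pos: [0.4788, -0.1479, 0.0662]
contact_force: [-0.3, 0.3, -8.4]
```

```bash
python3 -m creep '[[-1,0,0,-1,0,0,0],[-1,0,0,0,0,0,0]]'|grep -E 'eef|force: \['
python3 -m creep '[[-1,0,0,-1,0,0,0],[-1,0,0,0,0,0,0]]'|grep -E 'eef|force: \['
```

```text
eef_pos: [0.4788, -0.1479, 0.0652]
contact_force: [-0.1, -0.0, -8.0]
eef_pos: [0.4788, -0.1479, 0.0642]
contact_force: [0.4, -0.1, -7.8]
```

```bash
python3 -m creep '[[-1,0,0,-1.5,0,0,0],[-1,0,0,-1.5,0,0,0],[-1,0,0,-1.5,0,0,0],[-1,0,0,0,0,0,0]]'|grep -E 'eef|force: \['
python3 -m creep '[[-1,0,0,-1.5,0,0,0],[-1,0,0,-1.5,0,0,0],[-1,0,0,-1.5,0,0,0],[-1,0,0,0,0,0,0]]'|grep -E 'eef|force: \['
```

```text
eef_pos: [0.4788, -0.1479, 0.0596]
contact_force: [0.4, 0.3, -8.3]
eef_pos: [0.4787, -0.1479, 0.0552]
contact_force: [-0.3, 0.0, -8.2]
```

```bash
python3 -m creep '[[-1,0,0,-1.5,0,0,0],[-1,0,0,-1.5,0,0,0],[-1,0,0,0,0,0,0]]'|grep -E 'eef|force: \['
python3 -m creep '[[-1,0,0,-1,0,0,0],[-1,0,0,0,0,0,0]]'|grep -E 'eef|force: \['
python3 -m creep '[[-1,0,0,-1,0,0,0],[-1,0,0,0,0,0,0]]'|grep -E 'eef|force: \['
```

```text
eef_pos: [0.4788, -0.1479, 0.0522]
contact_force: [-0.6, -0.1, -8.4]
eef_pos: [0.4788, -0.1479, 0.0513]
contact_force: [-0.1, 0.2, -8.1]
eef_pos: [0.4788, -0.1479, 0.0502]
contact_force: [-0.7, 0.0, -8.8]
```

```bash
python3 -m creep '[[-1,0,0,-1,0,0,0],[-1,0,0,0,0,0,0]]'|grep -E 'eef|force: \['
python3 -m creep '[[-1,0,0,-0.7,0,0,0],[-1,0,0,0,0,0,0]]'|grep -E 'eef|force: \['; python3 -c "
from station import *
print(get_obs()['torque'])"
```

```text
eef_pos: [0.4788, -0.1479, 0.0492]
contact_force: [-0.3, 1.4, -8.1]
eef_pos: [0.4788, -0.1479, 0.0485]
contact_force: [-0.2, -0.7, -8.1]
[-0.00855071  0.08449848 -0.00652088]
```

```bash
python3 -m creep '[[-1,0,0,-0.5,0,0,0],[-1,0,0,0,0,0,0]]'|grep -E 'eef|force: \['; python3 -c "
from station import *
print(get_obs()['torque'])"
```

```text
eef_pos: [0.4789, -0.1479, 0.0481]
contact_force: [0.4, -0.4, -7.3]
[-0.01854447  0.07557942  0.04151816]
```

```bash
for i in 1 ; do python3 -m creep '[[-1,0,0,-0.4,0,0,0],[-1,0,0,0,0,0,0]]'|grep -E 'eef|force: \['; python3 -c "
from station import *
print(get_obs()['torque'])"; done
```

```text
eef_pos: [0.4789, -0.1479, 0.0478]
contact_force: [-0.7, -0.3, -6.8]
[0.04421742 0.1483792  0.04756039]
```

```bash
for i in 1 ; do python3 -m creep '[[-1,0,0,-0.4,0,0,0],[-1,0,0,0,0,0,0]]'|grep -E 'eef|force: \['; python3 -c "
from station import *
print(get_obs()['torque'])"; done
```

```text
eef_pos: [0.4789, -0.1479, 0.0478]
contact_force: [-2.9, 1.3, 3.4]
[ 0.21752803  0.75396055 -0.00076605]
```

```bash
python3 -m creep '[[-1,0,0,0,0.002,0.004,0],[-1,0,0,0,0,0,0]]'|grep -E 'eef|rot|force: \['; python3 -c "
from station import *
print(get_obs()['torque'],get_obs()['tool_rot'])"
```

```text
eef_pos: [0.4789, -0.1479, 0.0477]
tool_rot: [-0.002, 0.055, 0.998, 0.001]
contact_force: [-4.6, 2.2, 6.8]
[0.24564473 0.75152945 0.02559917] [-0.00210456  0.05490898  0.99848859  0.00105513]
```

```bash
python3 -m creep '[[-1,0,0,0.2,0,0.004,0],[-1,0,0,0,0,0,0]]'|grep -E 'eef|rot|force: \['; python3 -c "
from station import *
print(get_obs()['torque'],get_obs()['tool_rot'])"
```

```text
eef_pos: [0.4789, -0.1479, 0.0477]
tool_rot: [-0.004, 0.055, 0.998, 0.001]
contact_force: [-4.6, 2.0, 5.3]
[0.2599087  0.61233841 0.01594241] [-4.09207948e-03  5.48942698e-02  9.98483436e-01  8.37647343e-04]
```

```bash
python3 -m creep '[[-1,0,0,0,0,0.006,0],[-1,0,0,0,0,0,0]]' 40 |grep -E 'eef|force'; python3 -c "
from station import *
print(get_obs()['torque'],get_obs()['tool_rot'])"
```

```text
eef_pos: [0.4788, -0.1479, 0.0477]
contact_force: [-4.7, 2.3, 5.5]
grasp_force: 83.1
[0.22720034 0.46515715 0.05707922] [-7.11175170e-03  5.49765706e-02  9.98462069e-01  7.04320374e-04]
```

```bash
python3 -m creep '[[-1,0,0,0.2,0,-0.006,0],[-1,0,0,0,0,0,0]]' |grep -E 'eef|force'; python3 look.py 4
python3 - <<'E'
from h import *
o=get_obs();e=o["eef_pos"];q=o["tool_rot"];a,b=q[1],q[2]; u=-np.array([a*a-b*b,2*a*b]); n=np.array([-u[1],u[0]])
for nm in ["side","top"]:
    D=np.load(f"/tmp/{nm}4.npz"); p=D["p"].astype(int); W=D["W"]
    s=(W[...,:2]-e[:2])@u; l=(W[...,:2]-e[:2])@n
    m=(abs(l)<.011)&(p.min(-1)>110)&(abs(W[...,2]-.072)<.006)&(s>-.075)&(s<.1)
    for r in [(-.075,-.045),(-.045,-.02),(.02,.05),(.05,.085)]:
        k=m&(s>r[0])&(s<r[1]); print(nm,r,k.sum(),np.median(W[k][:,2]) if k.any() else 0)
    # head top
    k=(p.max(-1)<75)&(np.hypot(s-.1359,l)<.02)&(W[...,2]>.07); print(" head top z",np.percentile(W[k][:,2],[50,90,98]),k.sum())
E
```

```text
eef_pos: [0.4789, -0.1479, 0.0478]
contact_force: [-4.5, 1.9, 3.3]
grasp_force: 82.5
[ 0.47887517 -0.14794412  0.04775484] [-3.98339064e-03  5.49411396e-02  9.98481332e-01  7.96096875e-04] [-4.49007941  1.93608025  3.30919844] [0.21530314 0.4561215  0.02477886]
side (-0.075, -0.045) 97 0.07244582802114796
side (-0.045, -0.02) 92 0.0725608470185779
side (0.02, 0.05) 21 0.07211641564241322
side (0.05, 0.085) 103 0.07243235967068895
 head top z [0.089363   0.09069249 0.09176202] 167
top (-0.075, -0.045) 61 0.07119417000789707
top (-0.045, -0.02) 25 0.07175395638602133
top (0.02, 0.05) 52 0.0713573767052596
top (0.05, 0.085) 68 0.0712131903830614
 head top z [0.08825361 0.09074559 0.09154205] 287
```

View pics/c4.png

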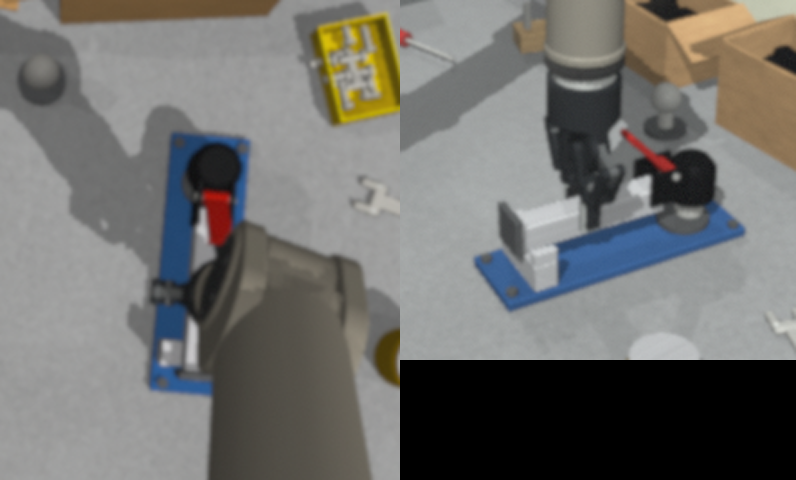

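The view shows the coupler seated: the bar top is at about 72 mm along its whole length and level, lying in the fork, and the head is down over the ball. I'll ease the load and let go.

```bash
python3 -m creep '[[-1,0,0,0.15,-0.002,-0.008,0],[-1,0,0,0,0,0,0]]' |grep -E 'eef|force'
python3 -m creep '[[0,0,0,0,0,0,0],[1,0,0,0,0,0,0],[1,0,0,0,0,0,0],[1,0,0,0,0,0,0]]' |grep -E 'eef|force|width|rot'
```

```text
eef_pos: [0.479, -0.1479, 0.0478]
contact_force: [-1.5, 0.1, -0.0]
grasp_force: 82.3
eef_pos: [0.4791, -0.148, 0.0479]
tool_rot: [0.0, 0.055, 0.998, -0.0]
contact_force: [-1.3, 0.7, 0.5]
gripper_width: 1.0
grasp_force: 0.0
```

```bash
python3 -m creep '[[1,0,0,30,0,0,0],[1,0,0,50,0,0,0],[1,0,0,50,0,0,0],[-1,0,0,0,0,0,0],[-1,0,0,0,0,0,0]]' 60 |grep -E 'eef|force|width|rot'
python3 -m creep '[[-1,40,-4.4,0,0,0,0],[-1,37.5,-4.2,0,0,0,0],[-1,0,0,0,0,0,0],[-1,0,0,0,0,0,0],[-1,0,0,0,0,0,0]]' 60 |grep -E 'eef|force|width|rot'
python3 - <<'E'
from h import *
o=get_obs();e=o["eef_pos"];q=o["tool_rot"];a,b=q[1],q[2]; u=-np.array([a*a-b*b,2*a*b]); n=np.array([-u[1],u[0]])
print(np.degrees(np.arctan2(u[1],u[0])))
for nm in ["side","top"]:
    p,d,W,K,T=cam(nm); p=p.astype(int); og=np.array([.6141,-.1628])
    s=(W[...,:2]-og)@u; l=(W[...,:2]-og)@n
    k=(p[...,0]>p[...,1]+70)&(s>-.13)&(s<-.01)&(abs(l)<.03)&(W[...,2]>.06); P=np.stack([s[k],l[k],W[k][:,2]-.06],1)
    print(nm,k.sum(),np.percentile(P,[2,50,98],axis=0).round(4).tolist())
    if nm=="side": save("s5.png",p[150:390,230:550].astype(np.uint8))
E
```

```text
eef_pos: [0.4786, -0.1477, 0.1776]
tool_rot: [-0.0, 0.055, 0.998, 0.0]
contact_force: [-0.3, -0.1, 0.2]
gripper_width: 0.608
grasp_force: 0.0
eef_pos: [0.555, -0.1566, 0.1772]
tool_rot: [-0.001, 0.055, 0.998, 0.0]
contact_force: [0.7, 0.9, -0.1]
gripper_width: -0.003
grasp_force: 0.0
-6.32657153338484
side 134 [[-0.0843, -0.0136, 0.0288], [-0.0581, -0.01, 0.0534], [-0.0253, 0.0118, 0.0828]]
top 97 [[-0.0844, -0.0117, 0.0644], [-0.0766, 0.0006, 0.0771], [-0.0655, 0.0198, 0.1646]]
```

View pics/s5.png

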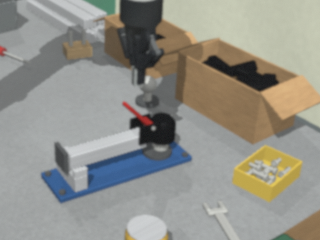

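The coupler sits level and home with the latch still up (lever tip at about (125,103) in the crop), and the gripper is above it. Now I'll press the lever along its arc.

```bash
python3 -m creep '[[-1,0,0,-20,0,0,0],[-1,0,0,-15,0,0,0],[-1,0,0,-5,0,0,0],[-1,0,0,0,0,0,0]]'|grep -E 'eef|force: \['
python3 -m creep '[[-1,-2,0.2,-3,0,0,0],[-1,-2,0.2,-2,0,0,0],[-1,0,0,0,0,0,0]]'|grep -E 'eef|force: \['
python3 -m creep '[[-1,-2.5,0.3,-2,0,0,0],[-1,-2.5,0.3,-2,0,0,0],[-1,0,0,0,0,0,0]]'|grep -E 'eef|force: \['
```

```text
eef_pos: [0.5562, -0.1565, 0.1377]
contact_force: [-0.4, 1.1, 0.1]
eef_pos: [0.5521, -0.1561, 0.1329]
contact_force: [-0.1, 0.6, -0.2]
eef_pos: [0.548, -0.1556, 0.1292]
contact_force: [2.9, 0.2, 1.5]
```

```bash
python3 -m creep '[[-1,-2,0.2,-2.5,0,0,0],[-1,-2,0.2,-2.5,0,0,0],[-1,-2,0.2,-2.5,0,0,0],[-1,0,0,0,0,0,0]]'|grep -E 'eef|force: \['
python3 -m creep '[[-1,-2,0.2,-2.5,0,0,0],[-1,-2,0.2,-2.5,0,0,0],[-1,-2,0.2,-2.5,0,0,0],[-1,0,0,0,0,0,0]]'|grep -E 'eef|force: \['
```

```text
eef_pos: [0.5408, -0.1548, 0.1209]
contact_force: [1.8, 0.1, 0.6]
eef_pos: [0.5351, -0.1543, 0.1136]
contact_force: [2.9, -0.5, 1.7]
```

```bash
python3 -m creep '[[-1,-1.5,0.2,-2.6,0,0,0],[-1,-1.5,0.2,-2.6,0,0,0],[-1,-1.5,0.1,-2.6,0,0,0],[-1,-1,0.1,-2.6,0,0,0],[-1,0,0,0,0,0,0]]'|grep -E 'eef|force: \['
python3 -m creep '[[-1,-1,0.1,-2.5,0,0,0],[-1,-1,0.1,-2.5,0,0,0],[-1,-1,0.1,-2.5,0,0,0],[-1,0,0,0,0,0,0]]'|grep -E 'eef|force: \['
```

```text
eef_pos: [0.5292, -0.1536, 0.103]
contact_force: [1.4, -0.1, 1.3]
eef_pos: [0.5263, -0.1534, 0.0956]
contact_force: [1.4, -0.7, 1.4]
```

Now the last 6 mm or so, in small steps.

```bash
python3 -m creep '[[-1,-0.5,0,-1.5,0,0,0],[-1,0,0,-1.5,0,0,0],[-1,0,0,0,0,0,0]]'|grep -E 'eef|force: \['
python3 -m creep '[[-1,0,0,-1,0,0,0],[-1,0,0,0,0,0,0]]'|grep -E 'eef|force: \['
python3 -m creep '[[-1,0,0,-0.5,0,0,0],[-1,0,0,0,0,0,0]]'|grep -E 'eef|force: \['
```

```text
eef_pos: [0.5259, -0.1533, 0.0927]
contact_force: [1.6, -0.7, 1.3]
eef_pos: [0.5259, -0.1533, 0.0917]
contact_force: [-0.0, 0.4, 1.7]
eef_pos: [0.5259, -0.1533, 0.0913]
contact_force: [-1.2, -0.0, 3.4]
```

```bash
python3 -m creep '[[-1,0,0,-0.5,0,0,0],[-1,0,0,0,0,0,0]]'|grep -E 'eef|force: \['
python3 -m creep '[[-1,0,0,-0.4,0,0,0],[-1,0,0,0,0,0,0]]'|grep -E 'eef|force: \['
```

```text
eef_pos: [0.5259, -0.1534, 0.0908]
contact_force: [-1.4, 0.2, 3.0]
eef_pos: [0.526, -0.1534, 0.0904]
contact_force: [-0.4, 0.5, 1.6]
```

```bash
python3 -m creep '[[-1,0,0,-0.4,0,0,0],[-1,0,0,0,0,0,0]]'|grep -E 'eef|force: \['
```

```text
eef_pos: [0.5263, -0.1535, 0.0901]
contact_force: [-1.7, 0.4, 1.8]
```

```bash
python3 -m creep '[[-1,0,0,-0.3,0,0,0],[-1,0,0,0,0,0,0]]'|grep -E 'eef|force: \['
```

```text
eef_pos: [0.5265, -0.1535, 0.09]
contact_force: [-1.6, 0.6, 3.9]
```

```bash
python3 -m creep '[[-1,0,0,-0.3,0,0,0],[-1,0,0,0,0,0,0]]'|grep -E 'eef|force: \['
```

```text
eef_pos: [0.5265, -0.1535, 0.0898]
contact_force: [-2.4, 1.1, 5.5]
```

```bash
python3 -m creep '[[-1,0,0,-0.2,0,0,0],[-1,0,0,0,0,0,0]]'|grep -E 'eef|force: \['
```

```text
eef_pos: [0.5265, -0.1535, 0.0898]
contact_force: [-3.7, 1.1, 8.2]
```

```bash
python3 -m creep '[[-1,0,0,-0.3,0,0,0],[-1,0,0,0,0,0,0],[-1,0,0,0,0,0,0]]'|grep -E 'eef|force: \['
```

```text
eef_pos: [0.5265, -0.1535, 0.0897]
contact_force: [-3.9, 0.5, 9.4]
```

```bash
python3 -m creep '[[-1,0,0,5,0,0,0],[-1,0,0,30,0,0,0],[-1,0,0,50,0,0,0],[-1,-50,0,50,0,0,0],[-1,-50,0,0,0,0,0]]'|grep -E 'eef|force: \['
python3 -m creep '[[-1,0,0,0,0,0,0],[-1,0,0,0,0,0,0]]'|grep -E 't:|eef|force: \['
python3 - <<'E'
from h import *
u=np.array([.994,-.1097]); n=np.array([.1097,.994]); og=np.array([.6141,-.1628])
for nm in ["side","top"]:
    p,d,W,K,T=cam(nm); p=p.astype(int)
    s=(W[...,:2]-og)@u; l=(W[...,:2]-og)@n; z=W[...,2]-.06
    k=(p[...,0]>p[...,1]+70)&(s>-.13)&(s<-.01)&(abs(l)<.03)&(z>0)&(z<.1); P=np.stack([s[k],l[k],z[k]],1)
    print(nm,"red",k.sum(),np.percentile(P,[2,50,98],axis=0).round(4).tolist())
    up=k&(abs(l)<.008)
    if up.sum()>8: print("  slope z vs s",np.polyfit(s[up],z[up],1))
    b=(p.min(-1)>110)&(abs(l)<.011)&(abs(z-.012)<.006)
    for r in [(-.21,-.17),(-.16,-.115)]:
        m=b&(s>r[0])&(s<r[1]); print("  bar",r,m.sum(),np.median(z[m]) if m.any() else 0)
    h=(p.max(-1)<75)&(np.hypot(s,l)<.02)&(z>.01)&(z<.05); print("  head",np.percentile(z[h],[50,98]))
    save(nm+"6.png",p.astype(np.uint8))
im=cv2.resize(cv2.imread("pics/side6.png")[180:380,200:480],None,fx=2.4,fy=2.4); cv2.imwrite("pics/s6.png",im)
E
```

```text
eef_pos: [0.4342, -0.1542, 0.2214]
contact_force: [-0.5, -0.3, -0.6]
t: 25.05
eef_pos: [0.4331, -0.1533, 0.2186]
tool_rot: [0.001, 0.055, 0.999, -0.0]
contact_force: [0.2, 0.9, -0.8]
side red 335 [[-0.1058, -0.0138, 0.0252], [-0.0698, -0.0015, 0.0304], [-0.0308, 0.015, 0.0345]]
  slope z vs s [0.0199366  0.03197552]
  bar (-0.21, -0.17) 139 0.012639094824180075
  bar (-0.16, -0.115) 161 0.012504176152156654
  head [0.02932304 0.03163906]
top red 460 [[-0.1048, -0.0139, 0.0181], [-0.0645, -0.0007, 0.0294], [-0.0282, 0.0109, 0.0333]]
  slope z vs s [0.01196611 0.03024939]
  bar (-0.21, -0.17) 45 0.011306052395307964
  bar (-0.16, -0.115) 225 0.01120608283211405
  head [0.02836804 0.03156183]
```

View pics/s6.png

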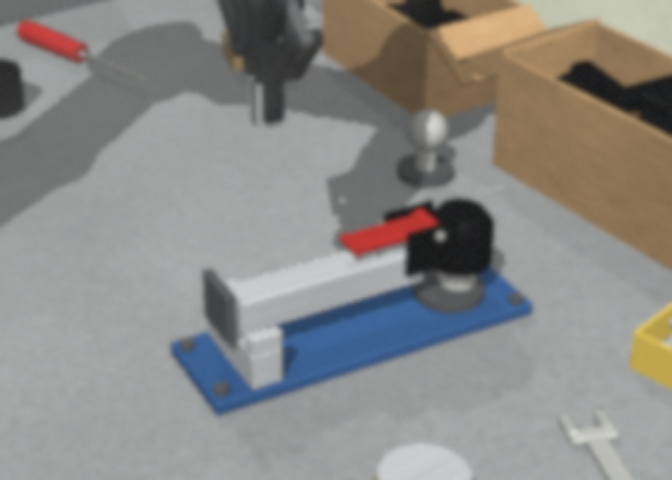

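The lever now lies flat along the bar (red, about (345,243) to (435,220)). The coupler is level in the fork and home over the ball, and the gripper is clear of everything.

```bash
python3 -c "
from station import *
print(hand_in())"
```

```text
the job is handed in; nothing more can be done
None
```

The job is handed in after about 25 s of robot time: the coupler is home on the ball with its bar level in the fork, the latch is fully down, and the arm is clear of everything; the highest load I read on the jig was about 15 N above the coupler's own weight.

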